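# Fetch the unpainted statuette from behind the paint bottles

## Task

The white unpainted statuette has dried at the back of the paint caddy, hemmed in by the red, blue and green paint bottles: stand all three bottles on the grey drip board to clear the way, then take the white statuette and stand it upright in the middle of the turntable's wheel. After that put the bottles back upright in the caddy, each centred on the dried-paint ring of its own colour, no matter which ring it stood on before. Do not let any bottle or statuette fall over, and do not move the finished painted statuette.

Things in the scene. Friction and masses are not known exactly. Their poses are not given: they have to be found in the camera images.
- red_mid (a point): Loose upright red squeeze bottle of paint, 150 mm tall, 0.17 to 0.36 kg: round body 52 mm wide up to 104 mm (white label), shoulder tapering up to 115 mm, then a red screw cap 30 mm wide, from 115 to 150 mm above the foot; pick it up by the cap, from above. This point: on its axis, half-way up, 75 mm above the foot, 57 mm below the cap's middle. z is up.
- blue_mid (a point): Loose upright blue squeeze bottle of paint, 150 mm tall, 0.17 to 0.36 kg: round body 52 mm wide up to 104 mm (white label), shoulder tapering up to 115 mm, then a blue screw cap 30 mm wide, from 115 to 150 mm above the foot; pick it up by the cap, from above. This point: on its axis, half-way up, 75 mm above the foot, 57 mm below the cap's middle. z is up.
- green_mid (a point): Loose upright green squeeze bottle of paint, 150 mm tall, 0.17 to 0.36 kg: round body 52 mm wide up to 104 mm (white label), shoulder tapering up to 115 mm, then a green screw cap 30 mm wide, from 115 to 150 mm above the foot; pick it up by the cap, from above. This point: on its axis, half-way up, 75 mm above the foot, 57 mm below the cap's middle. z is up.
- figure_mid (a point): The wanted thing: loose all-white plaster statuette of a robed figure, upright, 80 mm tall, 0.12 kg. Base 44 mm wide, 6 mm high; round robe 39 mm wide just above it, 37 mm at 22 mm, 35 mm at 46 mm height. 9 mm free to the bottles at its left, right and front, 15 mm to the caddy's back rail. This point: on its axis, half-way up, 40 mm above the foot; grasp it there. z is up.
- ring_red: Home of the red bottle: flat red ring of dried paint on the caddy's base board, 70 mm outer, 46 mm inner diameter; a 9 mm rim shows round a bottle standing on it. Fixed, about 1 mm thick, no obstacle. Origin: its centre, on the board's upper surface, 10 mm above the bench. The rings lie at the statuette's left, right and front.
- ring_blue: Home of the blue bottle: flat blue ring of dried paint on the caddy's base board, 70 mm outer, 46 mm inner diameter; a 9 mm rim shows round a bottle standing on it. Fixed, about 1 mm thick, no obstacle. Origin: its centre, on the board's upper surface, 10 mm above the bench. The rings lie at the statuette's left, right and front.
- ring_green: Home of the green bottle: flat green ring of dried paint on the caddy's base board, 70 mm outer, 46 mm inner diameter; a 9 mm rim shows round a bottle standing on it. Fixed, about 1 mm thick, no obstacle. Origin: its centre, on the board's upper surface, 10 mm above the bench. The rings lie at the statuette's left, right and front.
- side_board: Plain grey drip board with a few paint spots, flat and fixed on the bench to the left or right of the caddy, empty at the start: 270 mm along its own x, 100 mm along its y, 12 mm thick. Room for three bottles in a row along x, 85 mm apart. Origin: centre of its underside, on the bench.
- turntable: Sculptor's turntable on the caddy's other side, fixed to the bench: green foot 120 mm wide, aluminium wheel 150 mm wide with dark concentric circles, the smallest 46 mm wide, and a dot at the centre. The wheel's top is 51 mm above the bench; it turns about its upright axis with slight friction. Origin: on the axis, on the bench.
- painted_mid (a point): Finished statuette (blue robe, red sleeves, gold base), shaped like the white one, loose in a front corner of the caddy: not to be moved. This point: on its axis, 40 mm above its foot. The caddy: fixed plywood carrier 226 x 150 mm, base 10 mm thick, back rail 50 mm and end cheeks 34 mm high, open in front. A 46 mm tall varnish jar is in its other front corner.

How it is judged:
By the outcome, as a careful person would: the job done as asked, in the order asked, and still so for the second after the job is handed in, with the robot touching nothing.
It also fails if it takes over 147 s, if anything falls off the work surface, if the arm or the gripper's body presses on something with over 40 N, if the wrist force passes 120 N, or if a joint passes its speed limit or range.

## Robot

A 6-joint arm with a two-finger parallel gripper is mounted at the origin on the work surface. World frame = base frame: x ahead of the robot, y to its left, z up, the work surface at z = 0. Lengths are in m, angles in rad, forces in N, time in s.
With the tool pointing down it reaches from about 0.35 to 0.85 m from the base axis. Payload 8.1 kg.
Tool frame: the origin (TCP) lies on the centre line of the jaws, within the pads' length; the fingertips stand 14 mm ahead of it and the grasp point (between the pads) lies 5 mm behind it (tip_reach is the x of the fingertips in the tool frame, in m); x points along the fingers, y is the direction in which the jaws open and shut, and the axes are right-handed (so a half turn about x gives the same grasp; the last joint's range is limited). The gripper opens to 85 mm and grips with 20 to 120 N. Pads are 22 mm wide; open, the fingers measure 114 mm over their backs; the gripper's body (76 mm by 85 mm) begins 54 mm behind the grasp point. The pads swing forward as they close: fully open they stand 13 mm farther back than shut.
Start: joints at [-1.202, 0.13, 1.488, -0, 1.523, -0.085], TCP at [0.263, -0.539, 0.245] pointing down, gripper open.
Joint ranges: [-2.96, 2.96], [-0.89, 2.26], [0.02, 2.5], [-1.34, 4.48], [0, 2.73], [-2.66, 2.66]. Speed limits (rad/s): [2.39, 2.39, 2.79, 3.14, 3.14, 3.14].

## Interface

Orientations are given as a unit quaternion [w, x, y, z].
In Python, from plant import * gives the robot as it stands.
- The arm moves only by the shell command python3 -m handwheel 'ROWS' [FORCE]. ROWS is JSON, a list that holds one entry, the list of rows, each a list of 7 numbers: the opening, from 0 (shut) to 1 (fully open), then the shift along the tool's x, y, z in m, then the turn, a rotation vector about the tool's x, y, z in degrees. In form: [[[jaw, tx, ty, tz, rx, ry, rz], ...]]. A call has 1 to 5 rows; each row shifts and turns the commanded pose from where the row before left it, along the tool's axes as they then stand; what a row does not reach is not made up. A row lasts 1/12 s, in which the tool goes at most 41.7 mm and 7.16 degrees, less where a joint would pass 70% of its speed; a pose out of reach is approached as far as the arm can. A call is refused whole if a number of a shift passes 0.0417 or a number of a turn 7.16, either way. A call with a gripper value outside its range is refused whole. The fingers move at their own pace and stop on an object; FORCE is the grip in N (left out, the last holds). Time passes only in rows, so rows that do not move let the fingers close. It gives the time, the measured TCP pose, the force and the opening at its end, in the units of the state.
- state(): the state, without advancing time (a new reading comes with each control period).
- capture(name): name is "side" or "top"; returns the picture (480x640x3 uint8, blue, green, red); there is no depth.
- camera_model(name): a dict with "intrinsics" (3x3 intrinsics, pixels), "dist_coeffs" ([k1, k2, p1, p2, k3] as OpenCV has them; the pictures are not rectified), "rvec" (rotation vector, rad) and "tvec" (3), from world to camera coordinates, as OpenCV has them. Camera axes: x right, y down, z forward; pixel columns grow to the right and rows downward; lengths in m; the calibration is good to about 2 mm. A picture is of the moment at which its call begins. camera_model takes no time and is no camera call.
- close_job(): hands the job in, once; it reports no verdict.
Trained networks look in the newest picture that a camera, given by its name, has taken for a name from the list of things; names that differ only in an ending like _2 or _b are one class to them, and where a whole thing is asked for, a point or a joint stands for the part that bears it (a point fixed in the world has none). Each returns a list of dicts, best first, with "confidence" (0 to 1); they miss things now and then, are a little off and sometimes report something else, mostly with a low value. They report only what shows in the picture. A call takes as long as a camera call.
- look_for(camera, label): "position" ([column, row] in pixels, amid what is visible of it).
- silhouettes(camera, label): "pixels" (480x640 bool, what is visible of it) and "position" ([column, row] in pixels, amid what is visible of it).
- tip_of(camera, label): "position" ([column, row] in pixels: a listed point, or the origin of a listed thing).
The state is a dict: "time_s": time; "joint_pos": joint angles; "dq": joint speeds; "joint_torque": joint torques, N m; "eef_pos": TCP position; "ee_rot": TCP orientation; "wrist_force": force on the tool from outside, world axes, zero at the start; "ft_torque": the same for the moment, N m; "opening": opening from 0.0 (shut) to 1.0 (fully open).
Only numpy, scipy, OpenCV 4.12 (cv2) and the standard library are available. Lean on these libraries where they do the work, as an engineer would, in place of code of your own. Each camera call takes 0.05 s, during which the arm holds its last target. There are 200 camera calls.

## Working session

There is one attempt and no reset: what is moved stays moved. The work goes in short steps, Python scripts to look and compute and a shell command to move; the robot and the scene stay as the last step left them, time stands still between calls to the robot, and variables do not carry over. Pictures are saved under pics/ and viewed, about 12 in all and at most 16, crops included, and the job is handed in when it is done.

```bash
ls; mkdir -p pics
python3 - <<'E'
from plant import *
import cv2
s=state();print({k:s[k] for k in('time_s','eef_pos','ee_rot','opening','wrist_force')})
for c in('top','side'):
    cv2.imwrite(f'pics/{c}0.png',capture(c))
    for l in ['red_mid','blue_mid','green_mid','figure_mid','ring_red','ring_blue','ring_green','side_board','turntable','painted_mid']:
        r=tip_of(c,l); print(c,l,[( [round(float(v)) for v in d['position']],round(d['confidence'],2)) for d in r[:3]])
    m=camera_model(c)
    R=cv2.Rodrigues(m['rvec'])[0] if 0 else None
    print(m)
E
```

```text
pics
{'time_s': 0.0, 'eef_pos': array([ 0.26285396, -0.53877517,  0.24422182]), 'ee_rot': array([-0.1583974 , -0.68888982, -0.1597124 ,  0.6890813 ]), 'opening': 1.0004009594437313, 'wrist_force': array([ 0.46244489, -0.14647936,  0.81836675])}
top red_mid []
top blue_mid [([286, 205], 0.87)]
top green_mid [([348, 209], 0.66)]
top figure_mid [([318, 209], 0.85)]
top ring_red [([349, 211], 0.81), ([288, 209], 0.32)]
top ring_blue [([290, 210], 0.63)]
top ring_green [([313, 243], 0.66)]
top side_board [([507, 264], 0.56)]
top turntable [([144, 269], 0.93)]
top painted_mid [([357, 244], 0.85)]
{'intrinsics': array([[504.36247187,   0.        , 316.13475664],
       [  0.        , 504.36247187, 238.16567944],
       [  0.        ,   0.        ,   1.        ]]), 'dist_coeffs': array([0.01033199, 0.        , 0.        , 0.        , 0.        ]), 'rvec': array([ 2.2242534 , -2.16258448,  0.0442724 ]), 'tvec': array([0.00278228, 0.54348396, 0.94147667])}
side red_mid [([306, 228], 0.97), ([336, 238], 0.59)]
side blue_mid [([333, 204], 0.73), ([310, 271], 0.63), ([308, 229], 0.45)]
side green_mid []
side figure_mid []
side ring_red [([339, 275], 0.7)]
side ring_blue [([332, 239], 0.45)]
side ring_green [([340, 276], 0.55), ([304, 258], 0.49)]
side side_board [([314, 454], 0.75)]
side turntable [([269, 174], 0.88)]
side painted_mid [([309, 273], 0.79), ([306, 231], 0.47)]
{'intrinsics': array([[433.44024343,   0.        , 315.10709719],
       [  0.        , 433.44024343, 238.57565074],
       [  0.        ,   0.        ,   1.        ]]), 'dist_coeffs': array([-0.03048814,  0.        ,  0.        ,  0.        ,  0.        ]), 'rvec': array([ 2.27018113, -0.14946964,  0.04110397]), 'tvec': array([-0.54399916,  0.10733078,  0.78088354])}
```

View pics/top0.png

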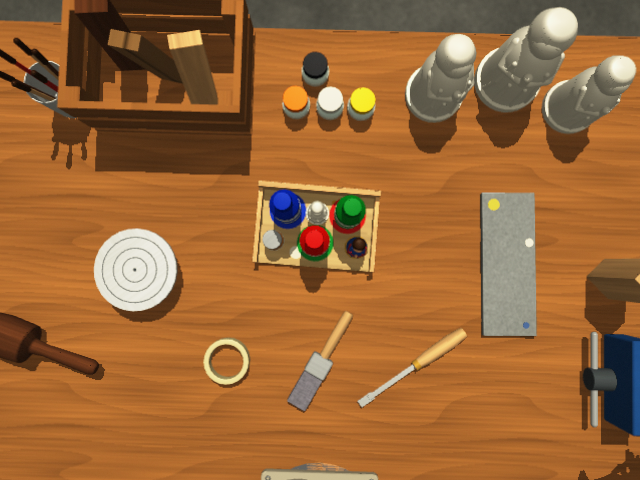

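View pics/side0.png

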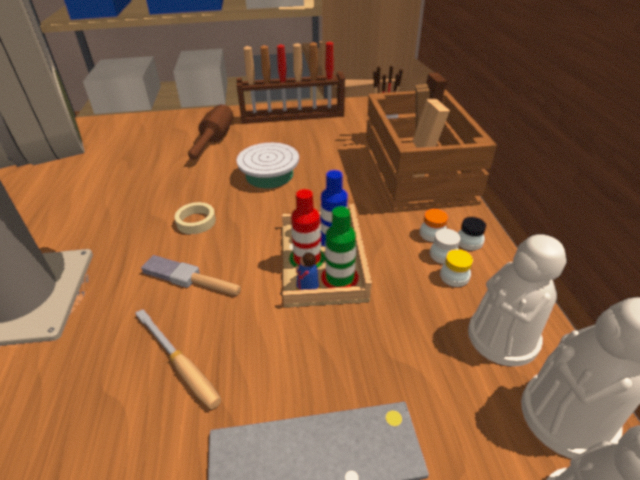

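The top view shows the caddy around (317,225). The blue bottle (285,207) stands on the blue ring, green (350,211) on the red ring and red (314,241) on the green ring. The white figure is at (317,212), the painted one at (357,246), the board at (508,264) and the turntable dot at (135,269).

```bash
cat > h.py <<'E'
from plant import *
import cv2, numpy as np
from scipy.spatial.transform import Rotation as Ro
def cam(c):
    m=camera_model(c); return m['intrinsics'],m['dist_coeffs'],m['rvec'],m['tvec']
def world(c,uv,z):
    K,D,r,t=cam(c); R=cv2.Rodrigues(r)[0]
    p=cv2.undistortPoints(np.array([[uv]],float),K,D)[0,0]
    d=R.T@[p[0],p[1],1]; o=-R.T@t
    return o+d*(z-o[2])/d[2]
def proj(c,P):
    K,D,r,t=cam(c); return cv2.projectPoints(np.array(P,float).reshape(-1,3),r,t,K,D)[0][:,0]
def pose():
    s=state(); q=s['ee_rot']; R=Ro.from_quat([q[1],q[2],q[3],q[0]]).as_matrix()
    return np.array(s['eef_pos']),R,s
def turn_to(jaw_dir_deg):
    """rotvec deg (tool axes) to point x down, jaw line at given world angle (mod 180)"""
    p,R,s=pose(); out=[]
    for a in (jaw_dir_deg,jaw_dir_deg+180):
        y=np.array([np.cos(np.radians(a)),np.sin(np.radians(a)),0]); x=np.array([0,0,-1.]); T=np.c_[x,y,np.cross(x,y)]
        out.append(np.degrees(Ro.from_matrix(R.T@T).as_rotvec()))
    return out
E
python3 - <<'E'
from h import *
im=capture('top')
p,R,s=pose(); print('R',R.round(3).tolist())
hsv=cv2.cvtColor(im,cv2.COLOR_BGR2HSV)
# side board corners
for l in('side_board','turntable','figure_mid','red_mid','blue_mid','green_mid'):
    r=silhouettes('top',l)
    for d in r[:1]:
        m=d['pixels'].astype(np.uint8); c,_=cv2.findContours(m,0,1); c=max(c,key=cv2.contourArea)
        print(l,d['confidence'],np.round(d['position']),cv2.minAreaRect(c))
print('board ctr',world('top',(508.5,264),.012),'y axis ends',world('top',(508.5,192),.012),world('top',(508.5,337),.012))
print('tt',world('top',(135,269.5),.051))
big=cv2.resize(im[170:280,240:395],None,fx=5,fy=5,interpolation=cv2.INTER_CUBIC)
cv2.imwrite('pics/crop1.png',big)
E
```

```text
R [[0.0, 0.438, -0.899], [-0.0, -0.899, -0.438], [-1.0, 0.0, -0.0]]
side_board 0.58 [509. 263.] ((507.6287841796875, 264.012451171875), (142.7425537109375, 54.9658203125), 89.18154907226562)
turntable 0.81 [136. 267.] ((134.84999084472656, 269.95001220703125), (82.53544616699219, 82.21920776367188), 18.43494987487793)
figure_mid 0.62 [318. 213.] ((317.0, 212.5), (23.0, 22.0), 90.0)
red_mid 0.8 [317. 240.] ((314.5, 241.0), (30.0, 29.0), 90.0)
blue_mid 0.91 [289. 206.] ((285.5, 206.5), (33.0, 31.0), 90.0)
green_mid 0.68 [348. 210.] ((350.2353515625, 212.058837890625), (30.55948829650879, 34.440059661865234), 14.03624439239502)
board ctr [ 0.50469806 -0.34524068  0.012     ] y axis ends [ 0.64097372 -0.3438424   0.012     ] [ 0.36846454 -0.34648567  0.012     ]
tt [0.47532809 0.3445266  0.051     ]
```

View pics/crop1.png

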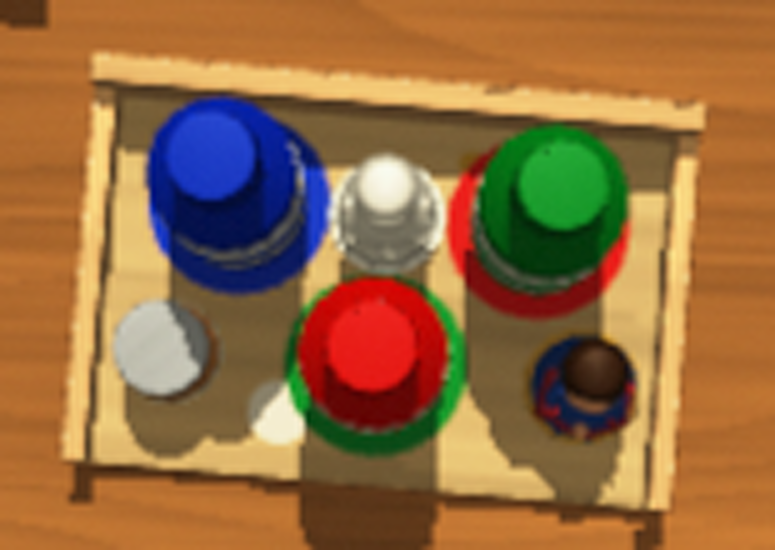

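The crop confirms it. Caps in crop pixels: blue (211,154), green (563,184), red (372,346). Ring centres: blue ≈(240,204), red ≈(540,229), green ≈(376,366).

Run:
```python
from h import *
f=lambda x,y:((x+.5)/5-.5+240,(y+.5)/5-.5+170)
for n,x,y,z in [('blue',211,154,.161),('green',563,184,.161),('red',372,346,.161),('fig head',387,184,.088),('fig base',389,221,.016),('Rblue',240,204,.011),('Rred',540,229,.011),('Rgreen',376,366,.011)]:
    print(n,world('top',f(x,y),z).round(4))
for n,a,b,z in [('rail',(95,55),(703,103),.05)]:
    d=world('top',f(*b),z)-world('top',f(*a),z); print(n,np.degrees(np.arctan2(d[1],d[0])),np.linalg.norm(d))
a=np.array([world('top',(u,v),.012)[:2] for u,v in [(482,193),(534,193),(535.5,336),(482,336)]]);print(a.mean(0),a)
```

```text
blue [0.5953 0.0737 0.161 ]
green [ 0.5887 -0.0395  0.161 ]
red [0.535  0.0202 0.161 ]
fig head [0.5953 0.0175 0.088 ]
fig base [0.5892 0.0169 0.016 ]
Rblue [0.5946 0.0738 0.011 ]
Rred [ 0.5882 -0.0405  0.011 ]
Rgreen [0.5344 0.0204 0.011 ]
rail -92.98049055084567 0.22295225916011294
[ 0.50468748 -0.34488038] [[ 0.63773496 -0.29390043]
 [ 0.64034498 -0.39184896]
 [ 0.37186394 -0.39657838]
 [ 0.36880604 -0.29719376]]
```

```bash
R='python3 -m handwheel'
$R '[[[0.6,0,0,0,5.2,0,0],[0.6,0,0,0,5.2,0,0],[0.6,0,0,0,5.2,0,0],[0.6,0,0,0,5.2,0,0],[0.6,0,0,0,5.2,0,0]]]' 60
$R '[[[0.6,0,-0.0333,-0.0217,0,0,0],[0.6,0,-0.0333,-0.0217,0,0,0],[0.6,0,-0.0333,-0.0217,0,0,0],[0.6,0,-0.0333,-0.0217,0,0,0],[0.6,0,-0.0333,-0.0217,0,0,0]]]'
$R '[[[0.6,0,-0.0333,-0.0217,0,0,0],[0.6,0,-0.0333,-0.0217,0,0,0],[0.6,0,-0.0333,-0.0217,0,0,0],[0.6,0,-0.0333,-0.0217,0,0,0],[0.6,0,-0.0333,-0.0217,0,0,0]]]'
$R '[[[0.6,0,-0.0333,-0.0217,0,0,0],[0.6,0,-0.0333,-0.0217,0,0,0],[0.6,0,-0.0333,-0.0217,0,0,0],[0.6,0,-0.0333,-0.0217,0,0,0],[0.6,0,-0.0333,-0.0217,0,0,0]]]'
$R '[[[0.6,0,0,0,0,0,0],[0.6,0,0,0,0,0,0]]]'
python3 -c "
from h import *
p,R,s=pose();print(p,R.round(3).tolist(),s['joint_pos'])
cv2.imwrite('pics/side1.png',capture('side'))"
```

```text
time_s: 1.87
eef_pos: [0.2631, -0.5393, 0.2453]
ee_rot: [-0.002, 0.707, -0.002, -0.707]
wrist_force: [0.4, 0.2, 0.0]
opening: 0.605
time_s: 2.28
eef_pos: [0.3721, -0.3712, 0.2454]
ee_rot: [-0.0, 0.707, -0.0, -0.707]
wrist_force: [1.5, 0.8, -0.1]
opening: 0.598
time_s: 2.7
eef_pos: [0.4808, -0.2045, 0.2456]
ee_rot: [0.0, 0.707, -0.0, -0.707]
wrist_force: [0.1, -0.8, -0.2]
opening: 0.595
time_s: 3.12
eef_pos: [0.5893, -0.0378, 0.2455]
ee_rot: [0.0, 0.707, 0.0, -0.707]
wrist_force: [-0.0, -1.2, -0.0]
opening: 0.597
time_s: 3.28
eef_pos: [0.5892, -0.0376, 0.2449]
ee_rot: [-0.001, -0.707, -0.001, 0.707]
wrist_force: [0.1, -0.4, -0.2]
opening: 0.603
[ 0.58915975 -0.03757727  0.24488117] [[-0.001, 0.004, -1.0], [0.0, -1.0, -0.004], [-1.0, -0.0, 0.001]] [-1.50596897e-01  1.05183031e-01  1.51615463e+00  1.10399742e-04
  1.52083570e+00  1.41642744e+00]
```

View pics/side1.png

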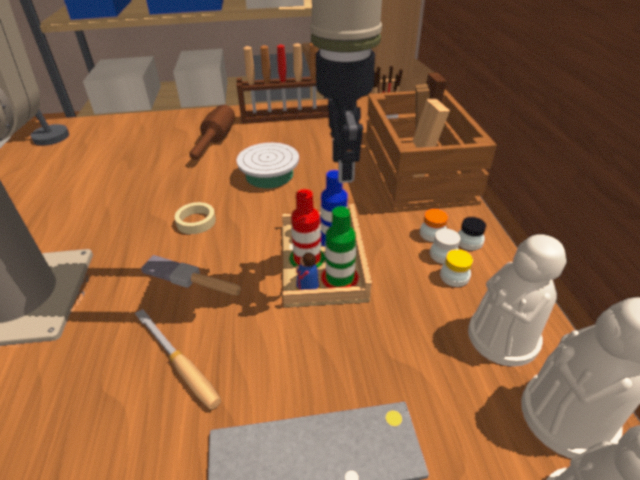

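The gripper hangs at (345,170), in line above the green cap (342,215). Descending.

```bash
R='python3 -m handwheel'
$R '[[[0.6,0.02,0.0024,0,0,0,0],[0.6,0.025,0,0,0,0,0],[0.6,0.025,0,0,0,0,0],[0.6,0.02,0,0,0,0,0],[0.6,0.016,0,0,0,0,0]]]' 60
$R '[[[0.6,0,0,0,0,0,0],[0.2,0,0,0,0,0,0],[0.2,0,0,0,0,0,0],[0.2,0,0,0,0,0,0],[0.2,0,0,0,0,0,0]]]' 60
$R '[[[0.2,0,0,0,0,0,0],[0.2,0,0,0,0,0,0],[0.2,0,0,0,0,0,0],[0.2,0,0,0,0,0,0]]]' 60
$R '[[[0.2,-0.005,0,0,0,0,0],[0.2,-0.01,0,0,0,0,0],[0.2,-0.015,0,0,0,0,0]]]' 60
```

```text
time_s: 3.75
eef_pos: [0.587, -0.0437, 0.1373]
ee_rot: [0.001, -0.706, 0.001, 0.708]
wrist_force: [-0.2, 0.1, -0.8]
opening: 0.6
time_s: 4.17
eef_pos: [0.5893, -0.0426, 0.1408]
ee_rot: [0.0, 0.708, -0.0, -0.706]
wrist_force: [0.7, 0.3, -1.9]
opening: 0.34
time_s: 4.5
eef_pos: [0.5893, -0.0423, 0.1405]
ee_rot: [0.0, 0.708, -0.0, -0.706]
wrist_force: [-1.5, -0.0, 5.1]
opening: 0.335
time_s: 4.75
eef_pos: [0.5871, -0.0418, 0.1679]
ee_rot: [0.0, -0.706, -0.0, 0.709]
wrist_force: [0.0, 0.9, -2.6]
opening: 0.336
```

```bash
R='python3 -m handwheel'
$R '[[[0.2,-0.02,0,0,0,0,0],[0.2,-0.02,0,0,0,0,0],[0.2,-0.02,0.004,0,0,0,0],[0.2,-0.015,0.01,0,0,0,0],[0.2,-0.005,0.016,0,0,0,0]]]' 60
$R '[[[0.2,0,0.022,0,0,0,0],[0.2,0,0.025,0,0,0,0],[0.2,0,0.025,0,0,0,0],[0.2,0,0.025,0,0,0,0],[0.2,0,0.025,0,0,0,0]]]'
$R '[[[0.2,0,0.025,0,0,0,0],[0.2,0,0.025,0,0,0,0],[0.2,0,0.025,0,0,0,0],[0.2,0,0.025,0,0,0,0],[0.2,0,0.02,0,0,0,0]]]'
$R '[[[0.2,0,0.016,0,0,0,0],[0.2,0,0.010,0,0,0,0],[0.2,0,0.005,0,0,0,0],[0.2,0,0,0,0,0,0],[0.2,0,0,0,0,0,0]]]'
$R '[[[0.2,0,0,0,0,0,0],[0.2,0,0,0,0,0,0]]]'
python3 -c "
from h import *
cv2.imwrite('pics/top2.png',capture('top')[150:400])"
```

```text
time_s: 5.17
eef_pos: [0.5897, -0.0714, 0.2533]
ee_rot: [0.001, 0.709, 0.001, -0.706]
wrist_force: [0.5, -1.6, -2.0]
opening: 0.337
time_s: 5.58
eef_pos: [0.5882, -0.1951, 0.2496]
ee_rot: [0.0, -0.707, -0.0, 0.707]
wrist_force: [0.5, -0.3, -3.4]
opening: 0.334
time_s: 6.0
eef_pos: [0.5881, -0.3159, 0.2495]
ee_rot: [0.0, -0.707, 0.0, 0.707]
wrist_force: [-0.6, -0.8, -2.6]
opening: 0.344
time_s: 6.42
eef_pos: [0.5886, -0.3445, 0.2493]
ee_rot: [0.0, -0.707, -0.0, 0.707]
wrist_force: [0.5, 0.3, -3.3]
opening: 0.338
time_s: 6.58
eef_pos: [0.5888, -0.3441, 0.2494]
ee_rot: [0.0, 0.707, 0.001, -0.707]
wrist_force: [0.7, 0.1, -2.2]
opening: 0.335
```

View pics/top2.png

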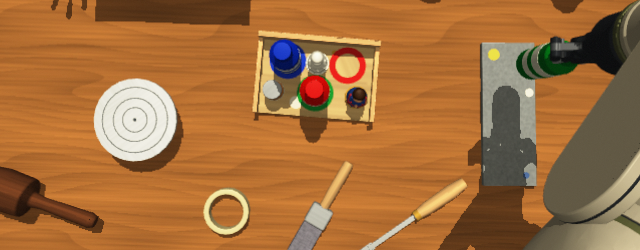

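The green bottle hangs over the top end of the board, and the red ring is now bare at about (348,216). Lowering.

```bash
R='python3 -m handwheel'
$R '[[[0.2,0.01,0,0,0,0,0],[0.2,0.02,0,0,0,0,0],[0.2,0.025,0,0,0,0,0],[0.2,0.02,0,0,0,0,0],[0.2,0.015,0,0,0,0,0]]]' 60
$R '[[[0.2,0.008,0,0,0,0,0],[0.2,0.004,0,0,0,0,0],[0.2,0.003,0,0,0,0,0],[0.2,0.002,0,0,0,0,0],[0.2,0,0,0,0,0,0]]]'
$R '[[[0.2,0.001,0,0,0,0,0],[0.2,0,0,0,0,0,0]]]'
python3 -c "
from h import *
cv2.imwrite('pics/side3.png',capture('side')[:,150:560])"
```

```text
time_s: 7.05
eef_pos: [0.5876, -0.344, 0.1559]
ee_rot: [0.001, -0.706, -0.001, 0.708]
wrist_force: [-0.1, -0.4, -1.8]
opening: 0.339
time_s: 7.47
eef_pos: [0.589, -0.3454, 0.1431]
ee_rot: [0.0, 0.708, -0.0, -0.707]
wrist_force: [-0.2, -0.0, -2.3]
opening: 0.34
time_s: 7.63
eef_pos: [0.5892, -0.3456, 0.1426]
ee_rot: [0.0, 0.708, -0.0, -0.707]
wrist_force: [0.6, 0.1, -1.2]
opening: 0.335
```

View pics/side3.png

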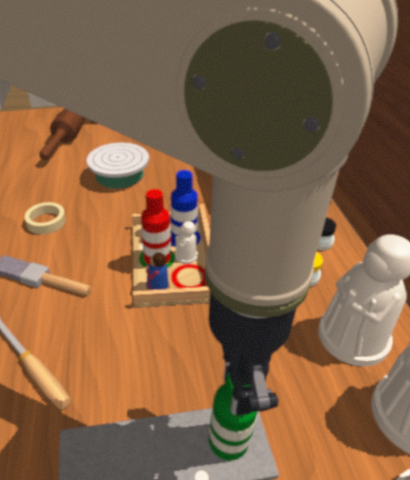

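Green is upright just at the board (crop 232,420); the force is falling. Lowering one more millimetre, then releasing.

```bash
R='python3 -m handwheel'
$R '[[[0.2,0.001,0,0,0,0,0],[0.2,0.0005,0,0,0,0,0],[0.2,0,0,0,0,0,0],[0.2,0,0,0,0,0,0]]]' 60
$R '[[[0.4,0,0,0,0,0,0],[0.6,0,0,0,0,0,0],[0.6,0,0,0,0,0,0],[0.6,0,0,0,0,0,0]]]'
$R '[[[0.6,-0.01,0,0,0,0,0],[0.6,-0.02,0,0,0,0,0],[0.6,-0.03,0,0,0,0,0],[0.6,-0.03,0,0,0,0,0],[0.6,-0.02,0,0,0,0,0]]]'
$R '[[[0.6,0,-0.02,0.002,0,0,0],[0.6,0,-0.035,0.005,0,0,0],[0.6,0,-0.04,0.006,0,0,0],[0.6,0,-0.04,0.006,0,0,0],[0.6,0,-0.04,0.006,0,0,0]]]'
$R '[[[0.6,0,-0.04,0.006,0,0,0],[0.6,0,-0.04,0.006,0,0,0],[0.6,0,-0.04,0.006,0,0,0],[0.6,0,-0.035,0.005,0,0,0],[0.6,0,-0.02,0.004,0,0,0]]]'
$R '[[[0.6,0,-0.01,0.002,0,0,0],[0.6,0,0,0,0,0,0],[0.6,0,0,0,0,0,0]]]'
python3 -c "
from h import *
cv2.imwrite('pics/top4.png',capture('top')[150:400]);print(pose()[0]); print(pose()[2]['joint_pos'])"
```

```text
time_s: 8.02
eef_pos: [0.5896, -0.3457, 0.1425]
ee_rot: [0.001, 0.708, -0.001, -0.706]
wrist_force: [-1.1, 2.0, 8.7]
opening: 0.339
time_s: 8.35
eef_pos: [0.5885, -0.3452, 0.1397]
ee_rot: [0.0, -0.707, -0.0, 0.707]
wrist_force: [-0.5, 0.3, -1.3]
opening: 0.6
time_s: 8.77
eef_pos: [0.5892, -0.3456, 0.2541]
ee_rot: [0.001, 0.708, -0.001, -0.706]
wrist_force: [0.3, -0.4, 0.7]
opening: 0.599
time_s: 9.18
eef_pos: [0.563, -0.1688, 0.2505]
ee_rot: [-0.0, 0.707, -0.0, -0.707]
wrist_force: [0.6, 1.2, -0.7]
opening: 0.599
time_s: 9.6
eef_pos: [0.5359, 0.0083, 0.2508]
ee_rot: [0.0, 0.707, 0.001, -0.707]
wrist_force: [-0.0, -1.1, 0.7]
opening: 0.598
time_s: 9.85
eef_pos: [0.5348, 0.0144, 0.2503]
ee_rot: [0.001, 0.707, 0.0, -0.707]
wrist_force: [0.8, -0.4, 0.3]
opening: 0.599
[0.53486719 0.01373356 0.25007695]
[-6.97413221e-02 -4.79724781e-02  1.66279861e+00 -6.49759088e-04
  1.52631761e+00  1.50149573e+00]
```

```bash
R='python3 -m handwheel'
$R '[[[0.6,0.02,-0.006,0,0,0,0],[0.6,0.025,0,0,0,0,0],[0.6,0.025,0,0,0,0,0],[0.6,0.025,0,0,0,0,0],[0.6,0.016,0,0,0,0,0]]]' 60
$R '[[[0.6,0,0,0,0,0,0],[0.2,0,0,0,0,0,0],[0.2,0,0,0,0,0,0],[0.2,0,0,0,0,0,0],[0.2,0,0,0,0,0,0]]]' 60
$R '[[[0.2,0,0,0,0,0,0],[0.2,0,0,0,0,0,0],[0.2,0,0,0,0,0,0],[0.2,0,0,0,0,0,0]]]' 60
$R '[[[0.2,-0.005,0,0,0,0,0],[0.2,-0.01,0,0,0,0,0],[0.2,-0.015,0,0,0,0,0],[0.2,-0.02,0,0,0,0,0],[0.2,-0.02,0,0,0,0,0]]]' 60
$R '[[[0.2,-0.02,0,0,0,0,0],[0.2,-0.015,0,0,0,0,0],[0.2,-0.005,0.01,0,0,0,0],[0.2,0,0.018,0.002,0,0,0],[0.2,0,0.025,0.002,0,0,0]]]' 60
$R '[[[0.2,0,0.025,0.002,0,0,0],[0.2,0,0.025,0.002,0,0,0],[0.2,0,0.025,0.002,0,0,0],[0.2,0,0.025,0.002,0,0,0],[0.2,0,0.025,0.002,0,0,0]]]'
$R '[[[0.2,0,0.025,0.002,0,0,0],[0.2,0,0.025,0.002,0,0,0],[0.2,0,0.025,0.002,0,0,0],[0.2,0,0.025,0.002,0,0,0],[0.2,0,0.025,0.002,0,0,0]]]'
$R '[[[0.2,0,0.017,0.002,0,0,0],[0.2,0,0.017,0.002,0,0,0],[0.2,0,0.018,0.002,0,0,0],[0.2,0,0.010,0.002,0,0,0],[0.2,0,0,0,0,0,0]]]'
$R '[[[0.2,0,0,0,0,0,0],[0.2,0,0,0,0,0,0]]]'
```

```text
time_s: 10.32
eef_pos: [0.5336, 0.0189, 0.1359]
ee_rot: [0.001, -0.706, 0.001, 0.708]
wrist_force: [-0.0, 0.4, -0.5]
opening: 0.602
time_s: 10.73
eef_pos: [0.5354, 0.0205, 0.1401]
ee_rot: [-0.0, 0.708, -0.0, -0.706]
wrist_force: [0.4, -0.5, -2.5]
opening: 0.337
time_s: 11.07
eef_pos: [0.5353, 0.0208, 0.1399]
ee_rot: [0.0, 0.708, -0.0, -0.706]
wrist_force: [0.5, -1.4, 6.2]
opening: 0.341
time_s: 11.48
eef_pos: [0.5337, 0.021, 0.2092]
ee_rot: [0.0, -0.706, -0.0, 0.708]
wrist_force: [0.5, -0.3, -2.3]
opening: 0.339
time_s: 11.9
eef_pos: [0.5305, -0.032, 0.2491]
ee_rot: [0.001, 0.707, 0.001, -0.707]
wrist_force: [0.0, -0.6, -2.7]
opening: 0.336
time_s: 12.32
eef_pos: [0.5196, -0.1588, 0.248]
ee_rot: [0.0, -0.707, -0.0, 0.708]
wrist_force: [0.2, 0.6, -3.3]
opening: 0.339
time_s: 12.73
eef_pos: [0.5095, -0.2837, 0.2479]
ee_rot: [0.0, -0.707, -0.0, 0.708]
wrist_force: [0.1, 0.1, -2.4]
opening: 0.339
time_s: 13.15
eef_pos: [0.5012, -0.3463, 0.2478]
ee_rot: [0.001, -0.707, 0.001, 0.708]
wrist_force: [0.1, -0.3, -2.5]
opening: 0.336
time_s: 13.32
eef_pos: [0.5024, -0.3435, 0.2484]
ee_rot: [0.0, -0.707, -0.0, 0.707]
wrist_force: [0.3, -0.7, -2.5]
opening: 0.334
```

```bash
R='python3 -m handwheel'
$R '[[[0.2,0.01,0,0,0,0,0],[0.2,0.02,0,0,0,0,0],[0.2,0.025,0,0,0,0,0],[0.2,0.02,0,0,0,0,0],[0.2,0.015,0,0,0,0,0]]]' 60
$R '[[[0.2,0.008,0,0,0,0,0],[0.2,0.004,0,0,0,0,0],[0.2,0.003,0,0,0,0,0],[0.2,0.002,0,0,0,0,0],[0.2,0.001,0,0,0,0,0]]]'
$R '[[[0.2,0.0005,0,0,0,0,0],[0.2,0,0,0,0,0,0],[0.2,0,0,0,0,0,0],[0.2,0,0,0,0,0,0]]]'
$R '[[[0.4,0,0,0,0,0,0],[0.6,0,0,0,0,0,0],[0.6,0,0,0,0,0,0],[0.6,0,0,0,0,0,0]]]'
$R '[[[0.6,-0.01,0,0,0,0,0],[0.6,-0.02,0,0,0,0,0],[0.6,-0.03,0,0,0,0,0],[0.6,-0.03,0,0,0,0,0],[0.6,-0.02,0,0,0,0,0]]]'
$R '[[[0.6,0,-0.02,-0.004,0,0,0],[0.6,0,-0.038,-0.0084,0,0,0],[0.6,0,-0.038,-0.0084,0,0,0],[0.6,0,-0.038,-0.0084,0,0,0],[0.6,0,-0.038,-0.0084,0,0,0]]]'
$R '[[[0.6,0,-0.038,-0.0084,0,0,0],[0.6,0,-0.038,-0.0084,0,0,0],[0.6,0,-0.038,-0.0084,0,0,0],[0.6,0,-0.038,-0.0084,0,0,0],[0.6,0,-0.038,-0.0084,0,0,0]]]'
$R '[[[0.6,0,-0.038,-0.0084,0,0,0],[0.6,0,-0.018,-0.004,0,0,0],[0.6,0,0,0,0,0,0],[0.6,0,0,0,0,0,0]]]'
python3 -c "
from h import *
print(pose()[0]); cv2.imwrite('pics/side5.png',capture('side'))"
```

```text
time_s: 13.73
eef_pos: [0.5019, -0.3424, 0.1557]
ee_rot: [0.0, -0.706, -0.001, 0.708]
wrist_force: [0.4, 0.6, -2.0]
opening: 0.337
time_s: 14.15
eef_pos: [0.5033, -0.3445, 0.1421]
ee_rot: [0.0, 0.708, -0.0, -0.707]
wrist_force: [-0.5, 2.1, 3.1]
opening: 0.336
time_s: 14.48
eef_pos: [0.5033, -0.3445, 0.1421]
ee_rot: [0.0, 0.708, -0.0, -0.706]
wrist_force: [-1.5, 2.3, 6.7]
opening: 0.337
time_s: 14.82
eef_pos: [0.5025, -0.3443, 0.1403]
ee_rot: [0.0, 0.707, -0.0, -0.707]
wrist_force: [-1.6, -0.8, 0.3]
opening: 0.596
time_s: 15.23
eef_pos: [0.5032, -0.3447, 0.2544]
ee_rot: [0.001, 0.708, -0.001, -0.706]
wrist_force: [-0.2, -0.5, 0.5]
opening: 0.599
time_s: 15.65
eef_pos: [0.5403, -0.1708, 0.2512]
ee_rot: [-0.0, 0.707, -0.0, -0.707]
wrist_force: [1.1, 0.1, -0.0]
opening: 0.598
time_s: 16.07
eef_pos: [0.5823, 0.0197, 0.2514]
ee_rot: [0.0, 0.708, -0.0, -0.707]
wrist_force: [1.0, -0.6, -0.3]
opening: 0.6
time_s: 16.4
eef_pos: [0.5946, 0.0748, 0.2508]
ee_rot: [0.001, 0.707, 0.001, -0.707]
wrist_force: [0.2, -0.1, 0.2]
opening: 0.597
[0.5946031  0.07479043 0.25082084]
```

View pics/side5.png

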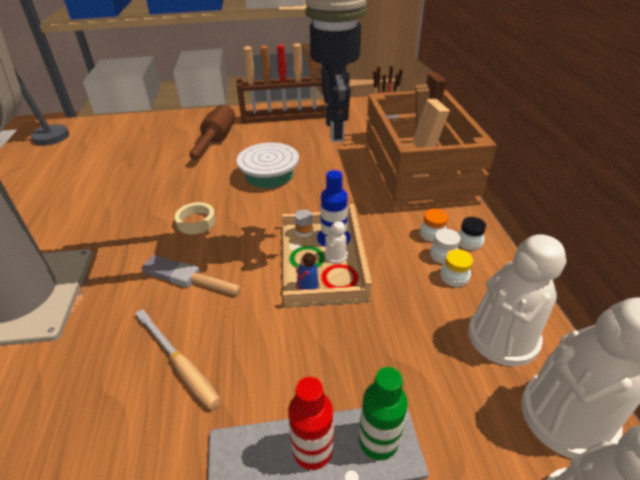

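Red (312,425) and green (383,415) stand upright on the board, and the gripper is above blue (334,195). Blue next.

```bash
R='python3 -m handwheel'
$R '[[[0.6,0.02,0.001,0,0,0,0],[0.6,0.025,0,0,0,0,0],[0.6,0.025,0,0,0,0,0],[0.6,0.025,0,0,0,0,0],[0.6,0.017,0,0,0,0,0]]]' 60
$R '[[[0.6,0,0,0,0,0,0],[0.2,0,0,0,0,0,0],[0.2,0,0,0,0,0,0],[0.2,0,0,0,0,0,0],[0.2,0,0,0,0,0,0]]]' 60
$R '[[[0.2,0,0,0,0,0,0],[0.2,0,0,0,0,0,0],[0.2,0,0,0,0,0,0],[0.2,0,0,0,0,0,0]]]' 60
$R '[[[0.2,-0.005,0,0,0,0,0],[0.2,-0.01,0,0,0,0,0],[0.2,-0.015,0,0,0,0,0],[0.2,-0.02,0,0,0,0,0],[0.2,-0.02,0,0,0,0,0]]]' 60
$R '[[[0.2,-0.02,0,0,0,0,0],[0.2,-0.015,0,0,0,0,0],[0.2,-0.005,0,0,0,0,0],[0.2,0,0.012,0.005,0,0,0],[0.2,0,0.012,0.005,0,0,0]]]' 60
$R '[[[0.2,0,0.024,0.01,0,0,0],[0.2,0,0.024,0.01,0,0,0],[0.2,0,0.024,0.01,0,0,0],[0.2,0,0.024,0.01,0,0,0],[0.2,0,0.024,0.01,0,0,0]]]'
$R '[[[0.2,0,0.024,0.01,0,0,0],[0.2,0,0.024,0.01,0,0,0],[0.2,0,0.024,0.01,0,0,0],[0.2,0,0.024,0.01,0,0,0],[0.2,0,0.024,0.01,0,0,0]]]'
$R '[[[0.2,0,0.024,0.01,0,0,0],[0.2,0,0.024,0.01,0,0,0],[0.2,0,0.024,0.01,0,0,0],[0.2,0,0.024,0.01,0,0,0],[0.2,0,0.024,0.01,0,0,0]]]'
$R '[[[0.2,0,0.012,0.005,0,0,0],[0.2,0,0.012,0.005,0,0,0],[0.2,0,0.01,0.0045,0,0,0],[0.2,0,0,0,0,0,0],[0.2,0,0,0,0,0,0]]]'
$R '[[[0.2,0,0,0,0,0,0]]]'
```

```text
time_s: 16.87
eef_pos: [0.5933, 0.0708, 0.1359]
ee_rot: [0.001, -0.706, 0.001, 0.708]
wrist_force: [-0.9, -0.1, 0.2]
opening: 0.598
time_s: 17.28
eef_pos: [0.5953, 0.0726, 0.1398]
ee_rot: [-0.0, 0.708, -0.0, -0.706]
wrist_force: [-1.3, 0.5, 1.6]
opening: 0.341
time_s: 17.62
eef_pos: [0.5954, 0.0728, 0.1397]
ee_rot: [0.0, 0.708, -0.0, -0.706]
wrist_force: [-0.9, -0.9, 5.9]
opening: 0.339
time_s: 18.03
eef_pos: [0.5937, 0.073, 0.2085]
ee_rot: [-0.0, -0.706, -0.0, 0.708]
wrist_force: [-0.2, 0.5, -2.9]
opening: 0.341
time_s: 18.45
eef_pos: [0.584, 0.0486, 0.2478]
ee_rot: [-0.001, -0.707, -0.0, 0.707]
wrist_force: [0.6, -0.5, -4.4]
opening: 0.337
time_s: 18.87
eef_pos: [0.5324, -0.0729, 0.2464]
ee_rot: [0.0, -0.706, 0.0, 0.708]
wrist_force: [0.7, -0.5, -3.5]
opening: 0.335
time_s: 19.28
eef_pos: [0.4823, -0.1926, 0.2465]
ee_rot: [0.001, -0.706, -0.0, 0.708]
wrist_force: [1.0, 0.8, -3.0]
opening: 0.338
time_s: 19.7
eef_pos: [0.4322, -0.3123, 0.2465]
ee_rot: [0.001, -0.706, -0.0, 0.708]
wrist_force: [0.8, -0.2, -3.2]
opening: 0.336
time_s: 20.12
eef_pos: [0.4198, -0.345, 0.2478]
ee_rot: [0.001, -0.707, -0.0, 0.707]
wrist_force: [-0.5, -0.1, -3.7]
opening: 0.336
time_s: 20.2
eef_pos: [0.4203, -0.3445, 0.2481]
ee_rot: [0.0, -0.707, -0.0, 0.707]
wrist_force: [-0.6, 0.6, -4.0]
opening: 0.337
```

```bash
R='python3 -m handwheel'
$R '[[[0.2,0.01,0,0,0,0,0],[0.2,0.02,0,0,0,0,0],[0.2,0.025,0,0,0,0,0],[0.2,0.02,0,0,0,0,0],[0.2,0.015,0,0,0,0,0]]]' 60
$R '[[[0.2,0.008,0,0,0,0,0],[0.2,0.004,0,0,0,0,0],[0.2,0.003,0,0,0,0,0],[0.2,0.002,0,0,0,0,0],[0.2,0.001,0,0,0,0,0]]]'
$R '[[[0.2,0.0005,0,0,0,0,0],[0.2,0,0,0,0,0,0],[0.2,0,0,0,0,0,0],[0.2,0,0,0,0,0,0]]]'
$R '[[[0.4,0,0,0,0,0,0],[0.6,0,0,0,0,0,0],[0.6,0,0,0,0,0,0],[0.6,0,0,0,0,0,0]]]'
$R '[[[0.6,-0.01,0,0,0,0,0],[0.6,-0.02,0,0,0,0,0],[0.6,-0.03,0,0,0,0,0],[0.6,-0.03,0,0,0,0,0],[0.6,-0.02,0,0,0,0,0]]]'
$R '[[[0.75,0,-0.0165,-0.0078,0,0,0],[0.75,0,-0.033,-0.0156,0,0,0],[0.75,0,-0.033,-0.0156,0,0,0],[0.75,0,-0.033,-0.0156,0,0,0],[0.75,0,-0.033,-0.0156,0,0,0]]]'
$R '[[[0.75,0,-0.033,-0.0156,0,0,0],[0.75,0,-0.033,-0.0156,0,0,0],[0.75,0,-0.033,-0.0156,0,0,0],[0.75,0,-0.033,-0.0156,0,0,0],[0.75,0,-0.033,-0.0156,0,0,0]]]'
$R '[[[0.75,0,-0.033,-0.0156,0,0,0],[0.75,0,-0.0165,-0.0078,0,0,0],[0.75,0,0,0,0,0,0],[0.75,0,0,0,0,0,0]]]'
python3 -c "
from h import *
print(pose()[0]); cv2.imwrite('pics/side6.png',capture('side'))
for l in ('figure_mid','red_mid','blue_mid','green_mid'): print(l,[(d['position'],d['confidence']) for d in tip_of('side',l)[:2]])
print(proj('side',[[.592,.017,.05],[.5025,-.3445,.087],[.42,-.345,.087],[.589,-.345,.087]]))"
```

```text
time_s: 20.62
eef_pos: [0.4196, -0.3434, 0.1553]
ee_rot: [0.0, -0.706, -0.001, 0.708]
wrist_force: [-0.3, -0.2, -3.9]
opening: 0.34
time_s: 21.03
eef_pos: [0.4209, -0.3455, 0.1418]
ee_rot: [0.001, 0.708, -0.0, -0.707]
wrist_force: [-0.9, 3.0, 6.7]
opening: 0.337
time_s: 21.37
eef_pos: [0.4209, -0.3456, 0.1418]
ee_rot: [0.001, 0.708, -0.0, -0.706]
wrist_force: [-1.8, 3.5, 6.5]
opening: 0.341
time_s: 21.7
eef_pos: [0.4202, -0.3455, 0.14]
ee_rot: [0.0, 0.707, -0.0, -0.707]
wrist_force: [-0.4, -0.3, -0.6]
opening: 0.605
time_s: 22.12
eef_pos: [0.4206, -0.3458, 0.2538]
ee_rot: [0.001, 0.708, -0.001, -0.706]
wrist_force: [0.9, -0.0, 0.4]
opening: 0.601
time_s: 22.53
eef_pos: [0.4907, -0.1954, 0.2508]
ee_rot: [-0.0, 0.707, -0.0, -0.707]
wrist_force: [0.1, -0.1, 0.1]
opening: 0.754
time_s: 22.95
eef_pos: [0.5689, -0.0299, 0.2508]
ee_rot: [0.0, 0.707, -0.0, -0.707]
wrist_force: [0.4, -0.4, -0.5]
opening: 0.75
time_s: 23.28
eef_pos: [0.5918, 0.0187, 0.2502]
ee_rot: [0.001, 0.707, 0.001, -0.707]
wrist_force: [0.4, -0.2, -0.7]
opening: 0.748
[0.59183186 0.01869188 0.25021419]
figure_mid [([336.3, 236.6], 0.8)]
red_mid [([313.1, 424.0], 0.96)]
blue_mid []
green_mid [([381.5, 413.2], 0.75), ([313.7, 424.9], 0.68)]
[[336.7537227  239.94631521]
 [310.68113229 422.13003289]
 [239.71491027 431.43235297]
 [383.32290733 413.12493206]]
```

View pics/side6.png

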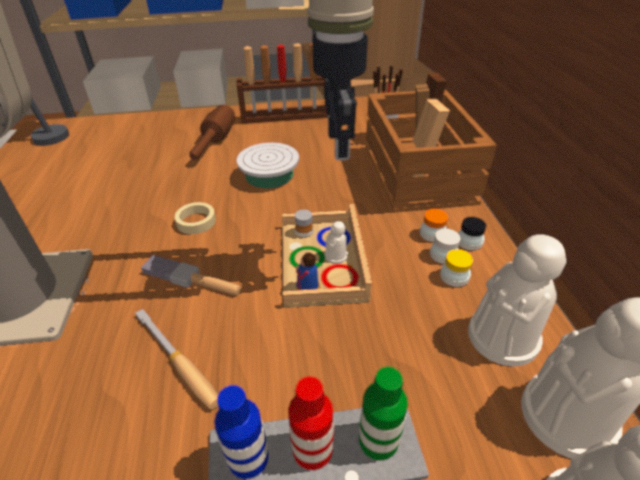

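All three bottles stand upright on the board (240/312/383, ~430). The figure at (336,241) matches the projection. Descending on it.

```bash
R='python3 -m handwheel'
$R '[[[0.75,0.02,0.0015,0,0,0,0],[0.75,0.03,0,0,0,0,0],[0.75,0.03,0,0,0,0,0],[0.75,0.03,0,0,0,0,0],[0.75,0.03,0,0,0,0,0]]]' 30
$R '[[[0.75,0.025,0,0,0,0,0],[0.75,0.02,0,0,0,0,0],[0.75,0.015,0,0,0,0,0],[0.75,0.007,0,0,0,0,0],[0.75,0,0,0,0,0,0]]]'
$R '[[[0.6,0,0,0,0,0,0],[0.45,0,0,0,0,0,0],[0.35,0,0,0,0,0,0],[0.25,0,0,0,0,0,0],[0.25,0,0,0,0,0,0]]]' 30
$R '[[[0.25,0,0,0,0,0,0],[0.25,0,0,0,0,0,0],[0.25,0,0,0,0,0,0]]]' 35
$R '[[[0.25,-0.005,0,0,0,0,0],[0.25,-0.01,0,0,0,0,0],[0.25,-0.015,0,0,0,0,0],[0.25,-0.02,0,0,0,0,0],[0.25,-0.02,0,0,0,0,0]]]'
$R '[[[0.25,-0.02,0,0,0,0,0],[0.25,-0.02,0,0,0,0,0],[0.25,-0.015,0,0,0,0,0],[0.25,-0.005,0,0,0,0,0],[0.25,0,0,0,0,0,0]]]'
python3 -c "
from h import *
print(pose()[0]); cv2.imwrite('pics/side7.png',capture('side')[60:360,150:500])"
```

```text
time_s: 23.95
eef_pos: [0.5915, 0.0152, 0.1089]
ee_rot: [-0.0, 0.707, -0.001, -0.707]
wrist_force: [0.6, 0.5, -0.9]
opening: 0.753
time_s: 24.37
eef_pos: [0.59, 0.0156, 0.0408]
ee_rot: [0.0, -0.706, 0.0, 0.708]
wrist_force: [-0.5, -0.8, -0.1]
opening: 0.75
time_s: 24.78
eef_pos: [0.5931, 0.0161, 0.0449]
ee_rot: [0.0, 0.708, -0.0, -0.706]
wrist_force: [-1.5, -1.4, 6.1]
opening: 0.416
time_s: 25.03
eef_pos: [0.5931, 0.0161, 0.0449]
ee_rot: [0.0, 0.708, -0.0, -0.706]
wrist_force: [-2.3, -1.6, 7.6]
opening: 0.41
time_s: 25.45
eef_pos: [0.5912, 0.0164, 0.1138]
ee_rot: [-0.0, -0.707, -0.0, 0.707]
wrist_force: [0.4, -0.1, -1.0]
opening: 0.413
time_s: 25.87
eef_pos: [0.5929, 0.0163, 0.1754]
ee_rot: [0.0, 0.709, -0.0, -0.706]
wrist_force: [0.6, -0.3, -1.2]
opening: 0.414
[0.59289022 0.01630292 0.17537232]
```

View pics/side7.png

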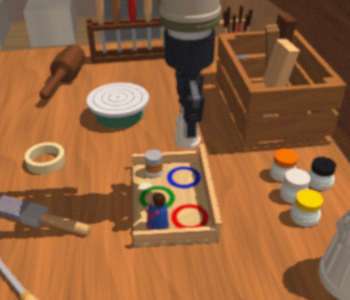

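The figure is held upright and all three rings are bare. Carrying it to the turntable.

```bash
R='python3 -m handwheel'
$R '[[[0.25,0,-0.0117,0.0042,0,0,0],[0.25,0,-0.0234,0.0083,0,0,0],[0.25,0,-0.0234,0.0083,0,0,0],[0.25,0,-0.0234,0.0083,0,0,0],[0.25,0,-0.0234,0.0083,0,0,0]]]'
$R '[[[0.25,0,-0.0234,0.0083,0,0,0],[0.25,0,-0.0234,0.0083,0,0,0],[0.25,0,-0.0234,0.0083,0,0,0],[0.25,0,-0.0234,0.0083,0,0,0],[0.25,0,-0.0234,0.0083,0,0,0]]]'
$R '[[[0.25,0,-0.0234,0.0083,0,0,0],[0.25,0,-0.0234,0.0083,0,0,0],[0.25,0,-0.0234,0.0083,0,0,0],[0.25,0,-0.0234,0.0083,0,0,0],[0.25,0,-0.0117,0.0042,0,0,0]]]'
$R '[[[0.25,0,0,0,0,0,0],[0.25,0,0,0,0,0,0],[0.25,0,0,0,0,0,0],[0.25,0,0,0,0,0,0]]]'
python3 - <<'E'
from h import *
p,R,s=pose();print(p,s['joint_pos'].round(2))
im=capture('top'); hsv=cv2.cvtColor(im,cv2.COLOR_BGR2HSV)
roi=np.zeros(im.shape[:2],bool); roi[180:280,250:385]=1
for n,lo,hi,g in [('blue',105,130,(.595,.0738)),('red',-6,6,(.589,-.04)),('green',45,85,(.535,.020))]:
    h=hsv[...,0].astype(int); h=np.where(h>170,h-180,h)
    u,v=proj('top',[[*g,.011]])[0]; yy,xx=np.mgrid[:480,:640]
    m=roi&(h>=lo)&(h<=hi)&(hsv[...,1]>150)&(hsv[...,2]>60)&(np.hypot(xx-u,yy-v)<25)
    pts=np.c_[xx[m],yy[m]].astype(np.float32); (a,b),r=cv2.minEnclosingCircle(pts)
    e=cv2.fitEllipse(cv2.convexHull(pts))
    print(n,m.sum(),world('top',(a,b),.011)[:2].round(4),round(r,1),world('top',e[0],.011)[:2].round(4),np.round(e[1],1))
cv2.imwrite('pics/c8.png',cv2.resize(im[170:340,60:400],None,fx=2.3,fy=2.3,interpolation=cv2.INTER_CUBIC))
E
```

```text
time_s: 26.33
eef_pos: [0.5523, 0.1231, 0.1708]
ee_rot: [0.0, -0.706, 0.0, 0.708]
wrist_force: [0.2, 1.1, -1.0]
opening: 0.407
time_s: 26.75
eef_pos: [0.5106, 0.24, 0.1709]
ee_rot: [-0.0, -0.706, 0.0, 0.708]
wrist_force: [0.5, -0.5, -0.5]
opening: 0.413
time_s: 27.17
eef_pos: [0.4726, 0.3463, 0.1709]
ee_rot: [-0.001, -0.706, -0.0, 0.708]
wrist_force: [0.1, 0.5, -0.9]
opening: 0.411
time_s: 27.5
eef_pos: [0.4755, 0.3429, 0.1723]
ee_rot: [0.0, -0.707, 0.001, 0.707]
wrist_force: [0.8, 0.3, -1.2]
opening: 0.409
[0.47553568 0.34288876 0.17234631] [ 0.54  0.14  1.61 -0.    1.39  2.11]
blue 485 [0.5954 0.0744] 17.8 [0.5952 0.0743] [35.  35.2]
red 538 [ 0.589  -0.0393] 18.0 [ 0.5888 -0.0394] [35.7 35.9]
green 540 [0.5352 0.0204] 18.0 [0.5352 0.0205] [35.7 35.9]
```

View pics/c8.png

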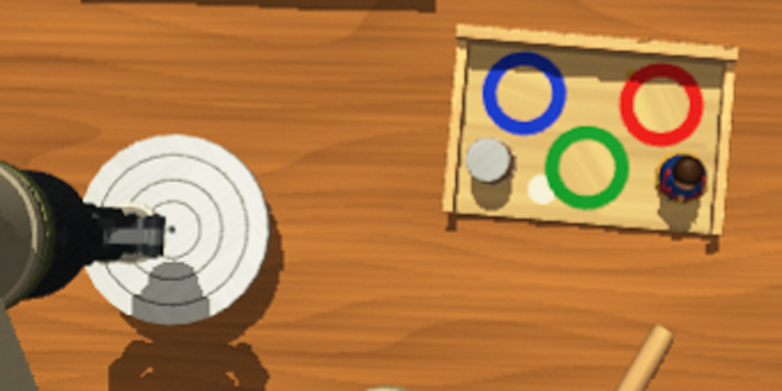

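Rings are measured: blue (.595,.074), red (.589,-.039), green (.535,.0205). The wheel dot is at about (134.6,269.4), so (.4755,.345). Lowering the statuette.

```bash
R='python3 -m handwheel'
$R '[[[0.25,0.01,-0.0018,0,0,0,0],[0.25,0.02,0,0,0,0,0],[0.25,0.02,0,0,0,0,0],[0.25,0.015,0,0,0,0,0],[0.25,0.01,0,0,0,0,0]]]'
$R '[[[0.25,0.006,0,0,0,0,0],[0.25,0.003,0,0,0,0,0],[0.25,0.002,0,0,0,0,0],[0.25,0,0,0,0,0,0],[0.25,0,0,0,0,0,0]]]'
$R '[[[0.25,0.001,0,0,0,0,0],[0.25,0.001,0,0,0,0,0],[0.25,0,0,0,0,0,0],[0.25,0,0,0,0,0,0]]]'
python3 - <<'E'
from h import *
print(pose()[0],pose()[2]['wrist_force']); im=capture('side')
cv2.imwrite('pics/side9.png',cv2.resize(im[60:220,190:400],None,fx=3,fy=3,interpolation=cv2.INTER_CUBIC))
E
```

```text
time_s: 27.97
eef_pos: [0.4744, 0.3445, 0.0949]
ee_rot: [-0.0, -0.706, 0.001, 0.708]
wrist_force: [0.2, 0.7, -0.8]
opening: 0.413
time_s: 28.38
eef_pos: [0.476, 0.3461, 0.0878]
ee_rot: [-0.0, 0.708, 0.0, -0.707]
wrist_force: [-0.1, -0.0, -1.4]
opening: 0.41
time_s: 28.72
eef_pos: [0.4759, 0.3461, 0.0859]
ee_rot: [-0.0, 0.708, 0.0, -0.707]
wrist_force: [-2.2, -1.6, 6.2]
opening: 0.413
[0.47590374 0.34612738 0.08591499] [-2.1524394  -1.63863391  6.19461338]
```

View pics/side9.png

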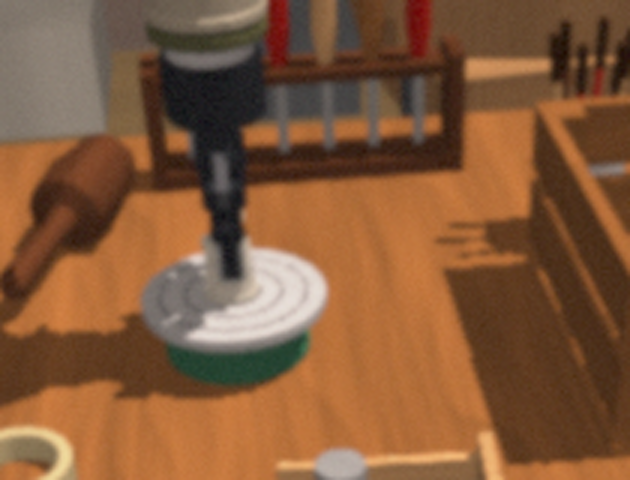

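Contact is confirmed (+6 N) and the statuette stands on the wheel. Releasing and going back for blue.

```bash
R='python3 -m handwheel'
$R '[[[0.5,0,0,0,0,0,0],[0.65,0,0,0,0,0,0],[0.75,0,0,0,0,0,0],[0.75,0,0,0,0,0,0],[0.75,0,0,0,0,0,0]]]'
$R '[[[0.75,-0.01,0,0,0,0,0],[0.75,-0.02,0,0,0,0,0],[0.75,-0.03,0,0,0,0,0],[0.75,-0.035,0,0,0,0,0],[0.75,-0.035,0,0,0,0,0]]]'
$R '[[[0.75,-0.025,0,0,0,0,0],[0.6,-0.01,0.0193,0.0015,0,0,0],[0.6,0,0.0385,0.0031,0,0,0],[0.6,0,0.0385,0.0031,0,0,0],[0.6,0,0.0385,0.0031,0,0,0]]]'
$R '[[[0.6,0,0.0385,0.0031,0,0,0],[0.6,0,0.0385,0.0031,0,0,0],[0.6,0,0.0385,0.0031,0,0,0],[0.6,0,0.0385,0.0031,0,0,0],[0.6,0,0.0385,0.0031,0,0,0]]]'
$R '[[[0.6,0,0.0385,0.0031,0,0,0],[0.6,0,0.0385,0.0031,0,0,0],[0.6,0,0.0385,0.0031,0,0,0],[0.6,0,0.0385,0.0031,0,0,0],[0.6,0,0.0385,0.0031,0,0,0]]]'
$R '[[[0.6,0,0.0385,0.0031,0,0,0],[0.6,0,0.0385,0.0031,0,0,0],[0.6,0,0.0385,0.0031,0,0,0],[0.6,0,0.0385,0.0031,0,0,0],[0.6,0,0.0193,0.0015,0,0,0]]]'
$R '[[[0.6,0,0,0,0,0,0],[0.6,0,0,0,0,0,0],[0.6,0,0,0,0,0,0]]]'
python3 - <<'E'
from h import *
print(pose()[0]); im=capture('top')
cv2.imwrite('pics/top10.png',cv2.resize(im[220:320,85:185],None,fx=5,fy=5,interpolation=cv2.INTER_CUBIC))
E
```

```text
time_s: 29.18
eef_pos: [0.4752, 0.3456, 0.0846]
ee_rot: [-0.0, -0.707, 0.0, 0.707]
wrist_force: [-0.8, -0.3, 0.3]
opening: 0.755
time_s: 29.6
eef_pos: [0.4748, 0.3454, 0.2163]
ee_rot: [-0.0, -0.707, 0.0, 0.707]
wrist_force: [0.5, 0.6, 0.3]
opening: 0.748
time_s: 30.02
eef_pos: [0.4643, 0.2099, 0.251]
ee_rot: [0.0, 0.708, 0.001, -0.707]
wrist_force: [0.7, -1.3, -0.7]
opening: 0.602
time_s: 30.43
eef_pos: [0.4485, 0.0168, 0.2508]
ee_rot: [0.0, 0.708, 0.0, -0.707]
wrist_force: [0.4, 0.2, -0.3]
opening: 0.601
time_s: 30.85
eef_pos: [0.433, -0.176, 0.2509]
ee_rot: [0.0, 0.708, -0.0, -0.707]
wrist_force: [1.1, -0.1, -0.1]
opening: 0.602
time_s: 31.27
eef_pos: [0.4185, -0.3513, 0.2505]
ee_rot: [-0.0, 0.707, -0.001, -0.707]
wrist_force: [0.2, 0.6, -0.6]
opening: 0.601
time_s: 31.52
eef_pos: [0.4197, -0.3468, 0.2501]
ee_rot: [-0.0, 0.707, 0.0, -0.707]
wrist_force: [0.0, 0.3, -0.3]
opening: 0.598
[ 0.41968487 -0.3468271   0.25012444]
```

View pics/top10.png

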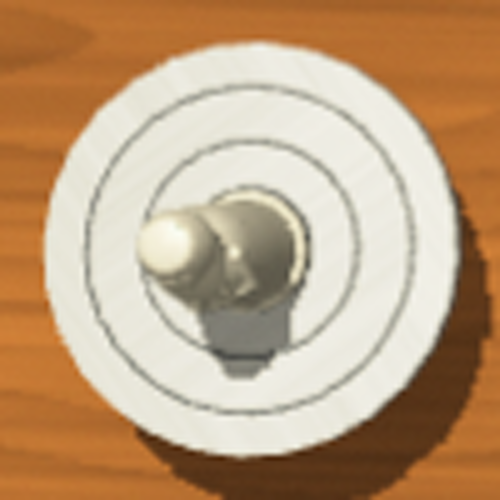

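The base sits inside the smallest circle, upright (crop centre ~250,245). Picking up blue.

```bash
R='python3 -m handwheel'
$R '[[[0.6,0.02,-0.001,-0.001,0,0,0],[0.6,0.025,0,0,0,0,0],[0.6,0.025,0,0,0,0,0],[0.6,0.023,0,0,0,0,0],[0.6,0.016,0,0,0,0,0]]]' 60
$R '[[[0.6,0,0,0,0,0,0],[0.2,0,0,0,0,0,0],[0.2,0,0,0,0,0,0],[0.2,0,0,0,0,0,0],[0.2,0,0,0,0,0,0]]]' 60
$R '[[[0.2,0,0,0,0,0,0],[0.2,0,0,0,0,0,0],[0.2,0,0,0,0,0,0],[0.2,0,0,0,0,0,0]]]' 60
$R '[[[0.2,-0.005,0,0,0,0,0],[0.2,-0.01,0,0,0,0,0],[0.2,-0.015,0,0,0,0,0],[0.2,-0.02,0,0,0,0,0],[0.2,-0.02,0,0,0,0,0]]]' 60
$R '[[[0.2,-0.02,0,0,0,0,0],[0.2,-0.015,0,0,0,0,0],[0.2,-0.005,0,0,0,0,0],[0.2,0,-0.012,-0.005,0,0,0],[0.2,0,-0.012,-0.005,0,0,0]]]' 60
$R '[[[0.2,0,-0.024,-0.01,0,0,0],[0.2,0,-0.024,-0.01,0,0,0],[0.2,0,-0.024,-0.01,0,0,0],[0.2,0,-0.024,-0.01,0,0,0],[0.2,0,-0.024,-0.01,0,0,0]]]'
$R '[[[0.2,0,-0.024,-0.01,0,0,0],[0.2,0,-0.024,-0.01,0,0,0],[0.2,0,-0.024,-0.01,0,0,0],[0.2,0,-0.024,-0.01,0,0,0],[0.2,0,-0.024,-0.01,0,0,0]]]'
$R '[[[0.2,0,-0.024,-0.01,0,0,0],[0.2,0,-0.024,-0.01,0,0,0],[0.2,0,-0.024,-0.01,0,0,0],[0.2,0,-0.024,-0.01,0,0,0],[0.2,0,-0.024,-0.01,0,0,0]]]'
$R '[[[0.2,0,-0.012,-0.005,0,0,0],[0.2,0,-0.012,-0.005,0,0,0],[0.2,0,-0.01,-0.0045,0,0,0],[0.2,0,0,0,0,0,0],[0.2,0,0,0,0,0,0]]]'
$R '[[[0.2,0,0,0,0,0,0],[0.2,0,0,0,0,0,0]]]'
```

```text
time_s: 31.98
eef_pos: [0.4204, -0.3442, 0.1387]
ee_rot: [-0.0, -0.707, -0.001, 0.708]
wrist_force: [0.4, 0.2, -0.4]
opening: 0.604
time_s: 32.4
eef_pos: [0.4214, -0.3467, 0.1423]
ee_rot: [0.001, 0.708, -0.0, -0.707]
wrist_force: [-0.3, 1.6, 0.1]
opening: 0.336
time_s: 32.73
eef_pos: [0.4214, -0.3468, 0.1423]
ee_rot: [0.0, 0.708, -0.0, -0.706]
wrist_force: [-0.4, 2.8, 6.3]
opening: 0.34
time_s: 33.15
eef_pos: [0.4201, -0.3461, 0.2113]
ee_rot: [0.0, -0.707, -0.0, 0.708]
wrist_force: [-0.7, -0.7, -3.0]
opening: 0.34
time_s: 33.57
eef_pos: [0.4305, -0.322, 0.2505]
ee_rot: [0.001, -0.707, 0.0, 0.707]
wrist_force: [0.1, 1.0, -4.0]
opening: 0.341
time_s: 33.98
eef_pos: [0.4803, -0.1997, 0.249]
ee_rot: [0.0, -0.706, -0.001, 0.708]
wrist_force: [0.1, 0.4, -3.6]
opening: 0.341
time_s: 34.4
eef_pos: [0.53, -0.0797, 0.249]
ee_rot: [0.0, -0.706, -0.001, 0.708]
wrist_force: [-0.1, -0.7, -3.6]
opening: 0.336
time_s: 34.82
eef_pos: [0.5798, 0.0402, 0.2489]
ee_rot: [-0.0, -0.706, -0.0, 0.708]
wrist_force: [0.9, 0.1, -3.7]
opening: 0.334
time_s: 35.23
eef_pos: [0.5949, 0.0717, 0.2503]
ee_rot: [-0.0, -0.707, -0.0, 0.707]
wrist_force: [0.4, -0.4, -4.3]
opening: 0.337
time_s: 35.4
eef_pos: [0.595, 0.0707, 0.2508]
ee_rot: [0.0, -0.707, 0.001, 0.707]
wrist_force: [0.1, -0.3, -4.0]
opening: 0.334
```

```bash
R='python3 -m handwheel'
$R '[[[0.2,0.01,-0.0025,0,0,0,0],[0.2,0.02,0,0,0,0,0],[0.2,0.025,0,0,0,0,0],[0.2,0.02,0,0,0,0,0],[0.2,0.015,0,0,0,0,0]]]' 60
$R '[[[0.2,0.01,0,0,0,0,0],[0.2,0.006,0,0,0,0,0],[0.2,0.003,0,0,0,0,0],[0.2,0.002,0,0,0,0,0],[0.2,0,0,0,0,0,0]]]'
$R '[[[0.2,0.001,0,0,0,0,0],[0.2,0,0,0,0,0,0],[0.2,0,0,0,0,0,0],[0.2,0,0,0,0,0,0]]]'
```

```text
time_s: 35.82
eef_pos: [0.5937, 0.0736, 0.1577]
ee_rot: [0.0, -0.706, 0.0, 0.708]
wrist_force: [-1.1, 0.6, -2.6]
opening: 0.338
time_s: 36.23
eef_pos: [0.5959, 0.0741, 0.1408]
ee_rot: [-0.0, 0.708, 0.0, -0.706]
wrist_force: [0.2, -0.8, -3.5]
opening: 0.334
time_s: 36.57
eef_pos: [0.5961, 0.0742, 0.1403]
ee_rot: [-0.0, 0.708, 0.0, -0.706]
wrist_force: [0.3, 0.3, 4.5]
opening: 0.339
```

```bash
R='python3 -m handwheel'
$R '[[[0.4,0,0,0,0,0,0],[0.6,0,0,0,0,0,0],[0.6,0,0,0,0,0,0],[0.6,0,0,0,0,0,0]]]'
$R '[[[0.6,-0.01,0,0,0,0,0],[0.6,-0.02,0,0,0,0,0],[0.6,-0.03,0,0,0,0,0],[0.6,-0.03,0,0,0,0,0],[0.6,-0.02,0,0,0,0,0]]]'
$R '[[[0.6,0,0.019,0.0005,0,0,0],[0.6,0,0.038,0.0006,0,0,0],[0.6,0,0.038,0.0006,0,0,0],[0.6,0,0.038,0.0006,0,0,0],[0.6,0,0.038,0.0006,0,0,0]]]'
$R '[[[0.6,0,0.038,0.0006,0,0,0],[0.6,0,0.038,0.0006,0,0,0],[0.6,0,0.038,0.0006,0,0,0],[0.6,0,0.038,0.0006,0,0,0],[0.6,0,0.038,0.0006,0,0,0]]]'
$R '[[[0.6,0,0.038,0.0006,0,0,0],[0.6,0,0.019,0,0,0,0],[0.6,0,0,0,0,0,0],[0.6,0,0,0,0,0,0],[0.6,0,0,0,0,0,0]]]'
python3 - <<'E'
from h import *
print(pose()[0]); im=capture('top')
print(world('top',(0,0),0)[:0])
cv2.imwrite('pics/top11.png',cv2.resize(im[170:280,240:395],None,fx=5,fy=5,interpolation=cv2.INTER_CUBIC))
E
```

```text
time_s: 36.9
eef_pos: [0.5949, 0.0741, 0.1385]
ee_rot: [-0.0, -0.707, 0.0, 0.707]
wrist_force: [-0.4, -0.0, 0.0]
opening: 0.598
time_s: 37.32
eef_pos: [0.5959, 0.0742, 0.2529]
ee_rot: [-0.0, 0.708, 0.0, -0.706]
wrist_force: [-0.1, 0.4, 0.3]
opening: 0.598
time_s: 37.73
eef_pos: [0.592, -0.0983, 0.2498]
ee_rot: [0.0, 0.707, 0.0, -0.707]
wrist_force: [0.1, -0.6, -0.2]
opening: 0.602
time_s: 38.15
eef_pos: [0.5889, -0.2888, 0.2497]
ee_rot: [0.0, 0.707, -0.0, -0.707]
wrist_force: [1.0, 0.2, -0.4]
opening: 0.601
time_s: 38.57
eef_pos: [0.5887, -0.3433, 0.2491]
ee_rot: [-0.0, 0.707, 0.0, -0.707]
wrist_force: [-0.1, 0.9, 0.2]
opening: 0.6
[ 0.58872022 -0.34325973  0.24908217]
[]
```

View pics/top11.png

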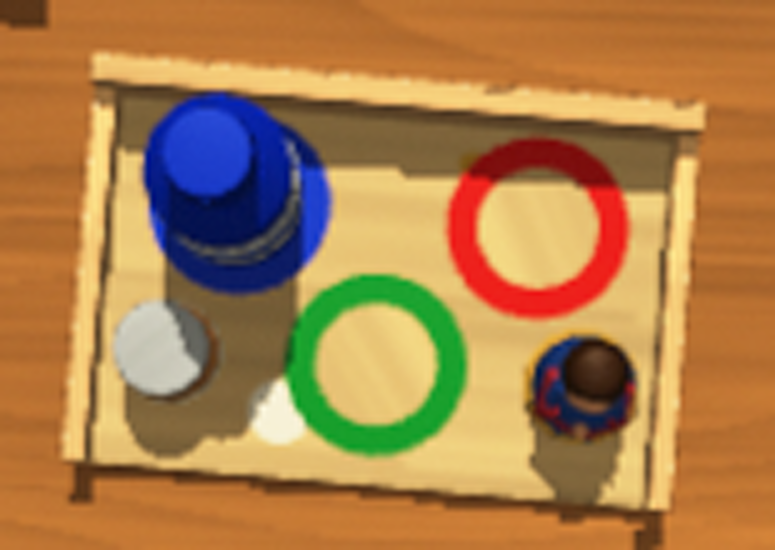

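Blue stands on its ring, about 1 mm off centre. Green next.

```bash
R='python3 -m handwheel'
$R '[[[0.6,0.02,0.002,0,0,0,0],[0.6,0.025,0,0,0,0,0],[0.6,0.025,0,0,0,0,0],[0.6,0.022,0,0,0,0,0],[0.6,0.016,0,0,0,0,0]]]' 60
$R '[[[0.6,0,0,0,0,0,0],[0.2,0,0,0,0,0,0],[0.2,0,0,0,0,0,0],[0.2,0,0,0,0,0,0],[0.2,0,0,0,0,0,0]]]' 60
$R '[[[0.2,0,0,0,0,0,0],[0.2,0,0,0,0,0,0],[0.2,0,0,0,0,0,0],[0.2,0,0,0,0,0,0]]]' 60
$R '[[[0.2,-0.005,0,0,0,0,0],[0.2,-0.01,0,0,0,0,0],[0.2,-0.015,0,0,0,0,0],[0.2,-0.02,0,0,0,0,0],[0.2,-0.02,0,0,0,0,0]]]' 60
$R '[[[0.2,-0.02,0,0,0,0,0],[0.2,-0.015,0,0,0,0,0],[0.2,-0.005,0,0,0,0,0],[0.2,0,-0.0122,0.0018,0,0,0],[0.2,0,-0.0244,0.0036,0,0,0]]]' 60
$R '[[[0.2,0,-0.0244,0.0036,0,0,0],[0.2,0,-0.0244,0.0036,0,0,0],[0.2,0,-0.0244,0.0036,0,0,0],[0.2,0,-0.0244,0.0036,0,0,0],[0.2,0,-0.0244,0.0036,0,0,0]]]'
$R '[[[0.2,0,-0.0244,0.0036,0,0,0],[0.2,0,-0.0244,0.0036,0,0,0],[0.2,0,-0.0244,0.0036,0,0,0],[0.2,0,-0.0244,0.0036,0,0,0],[0.2,0,-0.0244,0.0036,0,0,0]]]'
$R '[[[0.2,0,-0.0244,0.0036,0,0,0],[0.2,0,-0.0244,0.0036,0,0,0],[0.2,0,-0.0244,0.0036,0,0,0],[0.2,0,-0.0122,0.0018,0,0,0],[0.2,0,0,0,0,0,0]]]'
$R '[[[0.2,0,0,0,0,0,0],[0.2,0,0,0,0,0,0],[0.2,0,0,0,0,0,0]]]'
```

```text
time_s: 39.03
eef_pos: [0.5883, -0.3435, 0.1385]
ee_rot: [-0.0, -0.706, -0.001, 0.708]
wrist_force: [-0.1, 1.1, -0.0]
opening: 0.598
time_s: 39.45
eef_pos: [0.5895, -0.3461, 0.1426]
ee_rot: [0.001, 0.708, -0.0, -0.706]
wrist_force: [0.4, 0.4, -2.8]
opening: 0.34
time_s: 39.78
eef_pos: [0.5894, -0.3462, 0.1424]
ee_rot: [0.0, 0.708, -0.0, -0.706]
wrist_force: [0.6, 1.4, 6.6]
opening: 0.335
time_s: 40.2
eef_pos: [0.588, -0.3457, 0.2111]
ee_rot: [0.0, -0.707, -0.0, 0.708]
wrist_force: [-0.8, -0.7, -1.6]
opening: 0.339
time_s: 40.62
eef_pos: [0.5828, -0.3113, 0.2508]
ee_rot: [-0.0, 0.707, -0.001, -0.707]
wrist_force: [0.0, 0.5, -2.6]
opening: 0.337
time_s: 41.03
eef_pos: [0.5645, -0.1861, 0.25]
ee_rot: [0.0, -0.707, -0.0, 0.708]
wrist_force: [-0.7, 0.2, -1.4]
opening: 0.34
time_s: 41.45
eef_pos: [0.5465, -0.0641, 0.2502]
ee_rot: [0.0, -0.707, 0.0, 0.707]
wrist_force: [0.4, 0.6, -2.0]
opening: 0.337
time_s: 41.87
eef_pos: [0.534, 0.0225, 0.2504]
ee_rot: [-0.001, -0.707, -0.001, 0.707]
wrist_force: [-0.3, -0.1, -3.1]
opening: 0.343
time_s: 42.12
eef_pos: [0.5347, 0.0191, 0.2506]
ee_rot: [0.0, -0.707, 0.001, 0.707]
wrist_force: [-0.3, 0.1, -2.2]
opening: 0.335
```

```bash
R='python3 -m handwheel'
$R '[[[0.2,0.01,-0.0008,0,0,0,0],[0.2,0.02,0,0,0,0,0],[0.2,0.025,0,0,0,0,0],[0.2,0.02,0,0,0,0,0],[0.2,0.015,0,0,0,0,0]]]' 60
$R '[[[0.2,0.01,0,0,0,0,0],[0.2,0.006,0,0,0,0,0],[0.2,0.003,0,0,0,0,0],[0.2,0.002,0,0,0,0,0],[0.2,0,0,0,0,0,0]]]'
$R '[[[0.2,0.001,0,0,0,0,0],[0.2,0,0,0,0,0,0],[0.2,0,0,0,0,0,0],[0.2,0,0,0,0,0,0]]]'
```

```text
time_s: 42.53
eef_pos: [0.5334, 0.0203, 0.1576]
ee_rot: [0.0, -0.706, 0.0, 0.708]
wrist_force: [-0.1, 0.2, -2.4]
opening: 0.337
time_s: 42.95
eef_pos: [0.5354, 0.0208, 0.1408]
ee_rot: [0.0, 0.708, -0.0, -0.706]
wrist_force: [-0.1, 0.2, -1.4]
opening: 0.339
time_s: 43.28
eef_pos: [0.5357, 0.0209, 0.1403]
ee_rot: [0.0, 0.708, -0.0, -0.706]
wrist_force: [-1.2, -0.1, 4.2]
opening: 0.34
```

Contact at the same TCP as the original ring-centred pose. Releasing and fetching red.

```bash
R='python3 -m handwheel'
$R '[[[0.4,0,0,0,0,0,0],[0.6,0,0,0,0,0,0],[0.6,0,0,0,0,0,0],[0.6,0,0,0,0,0,0]]]'
$R '[[[0.6,-0.01,0,0,0,0,0],[0.6,-0.02,0,0,0,0,0],[0.6,-0.03,0,0,0,0,0],[0.6,-0.03,0,0,0,0,0],[0.6,-0.02,0,0,0,0,0]]]'
$R '[[[0.6,0,0.0183,0.0016,0,0,0],[0.6,0,0.0365,0.0032,0,0,0],[0.6,0,0.0365,0.0032,0,0,0],[0.6,0,0.0365,0.0032,0,0,0],[0.6,0,0.0365,0.0032,0,0,0]]]'
$R '[[[0.6,0,0.0365,0.0032,0,0,0],[0.6,0,0.0365,0.0032,0,0,0],[0.6,0,0.0365,0.0032,0,0,0],[0.6,0,0.0365,0.0032,0,0,0],[0.6,0,0.0365,0.0032,0,0,0]]]'
$R '[[[0.6,0,0.0183,0.0016,0,0,0],[0.6,0,0,0,0,0,0],[0.6,0,0,0,0,0,0],[0.6,0,0,0,0,0,0]]]'
```

```text
time_s: 43.62
eef_pos: [0.5345, 0.0209, 0.1386]
ee_rot: [-0.0, -0.707, -0.0, 0.707]
wrist_force: [-0.3, -1.3, 0.5]
opening: 0.602
time_s: 44.03
eef_pos: [0.5354, 0.0209, 0.2527]
ee_rot: [0.0, 0.708, -0.0, -0.706]
wrist_force: [0.5, -0.8, -0.0]
opening: 0.604
time_s: 44.45
eef_pos: [0.52, -0.1448, 0.2498]
ee_rot: [0.0, 0.707, 0.0, -0.707]
wrist_force: [1.0, 0.4, -0.6]
opening: 0.599
time_s: 44.87
eef_pos: [0.5038, -0.3277, 0.2497]
ee_rot: [0.0, 0.707, -0.0, -0.707]
wrist_force: [0.1, -0.5, 0.0]
opening: 0.599
time_s: 45.2
eef_pos: [0.5027, -0.3435, 0.2491]
ee_rot: [-0.0, 0.707, 0.0, -0.707]
wrist_force: [-0.2, 0.4, -0.4]
opening: 0.599
```

```bash
R='python3 -m handwheel'
$R '[[[0.6,0.02,0.001,0,0,0,0],[0.6,0.025,0,0,0,0,0],[0.6,0.025,0,0,0,0,0],[0.6,0.022,0,0,0,0,0],[0.6,0.016,0,0,0,0,0]]]' 60
$R '[[[0.6,0,0,0,0,0,0],[0.2,0,0,0,0,0,0],[0.2,0,0,0,0,0,0],[0.2,0,0,0,0,0,0],[0.2,0,0,0,0,0,0]]]' 60
$R '[[[0.2,0,0,0,0,0,0],[0.2,0,0,0,0,0,0],[0.2,0,0,0,0,0,0],[0.2,0,0,0,0,0,0]]]' 60
$R '[[[0.2,-0.005,0,0,0,0,0],[0.2,-0.01,0,0,0,0,0],[0.2,-0.015,0,0,0,0,0],[0.2,-0.02,0,0,0,0,0],[0.2,-0.02,0,0,0,0,0]]]' 60
$R '[[[0.2,-0.02,0,0,0,0,0],[0.2,-0.015,0,0,0,0,0],[0.2,-0.005,0,0,0,0,0],[0.2,0,-0.0107,-0.0072,0,0,0],[0.2,0,-0.0215,-0.0144,0,0,0]]]' 60
$R '[[[0.2,0,-0.0215,-0.0144,0,0,0],[0.2,0,-0.0215,-0.0144,0,0,0],[0.2,0,-0.0215,-0.0144,0,0,0],[0.2,0,-0.0215,-0.0144,0,0,0],[0.2,0,-0.023,-0.0072,0,0,0]]]'
$R '[[[0.2,0,-0.0245,0,0,0,0],[0.2,0,-0.0245,0,0,0,0],[0.2,0,-0.0245,0,0,0,0],[0.2,0,-0.0245,0,0,0,0],[0.2,0,-0.0245,0,0,0,0]]]'
$R '[[[0.2,0,-0.02,0,0,0,0],[0.2,0,-0.013,0,0,0,0],[0.2,0,-0.0075,0,0,0,0],[0.2,0,0,0,0,0,0],[0.2,0,0,0,0,0,0]]]'
$R '[[[0.2,0,0,0,0,0,0],[0.2,0,0,0,0,0,0],[0.2,0,0,0,0,0,0]]]'
```

```text
time_s: 45.62
eef_pos: [0.5024, -0.3427, 0.1387]
ee_rot: [-0.0, -0.707, -0.001, 0.708]
wrist_force: [-0.3, -0.3, -0.1]
opening: 0.598
time_s: 46.03
eef_pos: [0.5034, -0.3454, 0.1424]
ee_rot: [0.001, 0.708, -0.0, -0.706]
wrist_force: [0.2, 1.2, 3.0]
opening: 0.342
time_s: 46.37
eef_pos: [0.5034, -0.3456, 0.1424]
ee_rot: [0.0, 0.708, -0.0, -0.706]
wrist_force: [-0.8, 1.9, 6.5]
opening: 0.335
time_s: 46.78
eef_pos: [0.502, -0.3449, 0.2113]
ee_rot: [0.0, -0.707, -0.0, 0.708]
wrist_force: [0.0, -0.3, -2.3]
opening: 0.336
time_s: 47.2
eef_pos: [0.5233, -0.3145, 0.2507]
ee_rot: [0.001, -0.707, 0.002, 0.707]
wrist_force: [1.3, -0.2, -2.2]
opening: 0.338
time_s: 47.62
eef_pos: [0.5897, -0.202, 0.2491]
ee_rot: [0.0, -0.707, -0.0, 0.708]
wrist_force: [0.4, 0.4, -3.3]
opening: 0.341
time_s: 48.03
eef_pos: [0.5883, -0.0795, 0.2492]
ee_rot: [0.0, -0.706, -0.0, 0.708]
wrist_force: [0.5, -0.2, -2.5]
opening: 0.337
time_s: 48.45
eef_pos: [0.5889, -0.0412, 0.2504]
ee_rot: [-0.0, -0.707, 0.0, 0.707]
wrist_force: [0.1, -0.5, -2.7]
opening: 0.34
time_s: 48.7
eef_pos: [0.589, -0.042, 0.2507]
ee_rot: [0.0, -0.707, 0.001, 0.707]
wrist_force: [-0.1, -0.0, -2.8]
opening: 0.341
```

```bash
R='python3 -m handwheel'
$R '[[[0.2,0.01,-0.0015,0,0,0,0],[0.2,0.02,0,0,0,0,0],[0.2,0.025,0,0,0,0,0],[0.2,0.02,0,0,0,0,0],[0.2,0.015,0,0,0,0,0]]]' 60
$R '[[[0.2,0.01,0,0,0,0,0],[0.2,0.006,0,0,0,0,0],[0.2,0.003,0,0,0,0,0],[0.2,0.002,0,0,0,0,0],[0.2,0,0,0,0,0,0]]]'
$R '[[[0.2,0.001,0,0,0,0,0],[0.2,0,0,0,0,0,0],[0.2,0,0,0,0,0,0],[0.2,0,0,0,0,0,0]]]'
$R '[[[0.4,0,0,0,0,0,0],[0.6,0,0,0,0,0,0],[0.6,0,0,0,0,0,0],[0.6,0,0,0,0,0,0]]]'
$R '[[[0.6,-0.01,0,0,0,0,0],[0.6,-0.02,0,0,0,0,0],[0.6,-0.03,0,0,0,0,0],[0.6,-0.03,0,0,0,0,0],[0.6,-0.02,0,0,0,0,0]]]'
$R '[[[0.6,0,0.03,0,0,0,0],[0.6,0,0.035,0,0,0,0],[0.6,0,0.035,0,0,0,0],[0.6,0,0.035,0,0,0,0],[0.6,0,0.035,0,0,0,0]]]'
$R '[[[0.6,0,0.03,0,0,0,0],[0.6,0,0.02,0,0,0,0],[0.6,0,0,0,0,0,0],[0.6,0,0,0,0,0,0]]]'
python3 - <<'E'
from h import *
print(pose()[0]); im=capture('top')
a=cv2.resize(im[170:280,240:395],None,fx=5,fy=5,interpolation=cv2.INTER_CUBIC)
cv2.imwrite('pics/top12.png',a); cv2.imwrite('pics/side12.png',capture('side'))
E
```

```text
time_s: 49.12
eef_pos: [0.5877, -0.0395, 0.1576]
ee_rot: [0.0, -0.706, 0.0, 0.708]
wrist_force: [-0.7, 0.4, -2.6]
opening: 0.336
time_s: 49.53
eef_pos: [0.5898, -0.0396, 0.1409]
ee_rot: [0.0, 0.708, -0.0, -0.706]
wrist_force: [0.0, -0.2, -3.0]
opening: 0.339
time_s: 49.87
eef_pos: [0.5901, -0.0395, 0.1404]
ee_rot: [0.0, 0.708, -0.0, -0.706]
wrist_force: [-0.3, 0.6, 6.3]
opening: 0.339
time_s: 50.2
eef_pos: [0.5889, -0.0395, 0.1385]
ee_rot: [0.0, -0.707, 0.0, 0.707]
wrist_force: [0.2, -0.7, 0.1]
opening: 0.597
time_s: 50.62
eef_pos: [0.5898, -0.0396, 0.2528]
ee_rot: [0.0, 0.708, -0.0, -0.706]
wrist_force: [0.5, -1.0, 2.2]
opening: 0.6
time_s: 51.03
eef_pos: [0.5889, -0.211, 0.2498]
ee_rot: [0.0, 0.707, 0.0, -0.707]
wrist_force: [0.8, 0.1, -0.1]
opening: 0.599
time_s: 51.37
eef_pos: [0.5888, -0.2606, 0.2491]
ee_rot: [-0.001, 0.707, -0.001, -0.707]
wrist_force: [-1.2, 0.2, -0.5]
opening: 0.599
[ 0.58875896 -0.2605841   0.24913679]
```

View pics/top12.png

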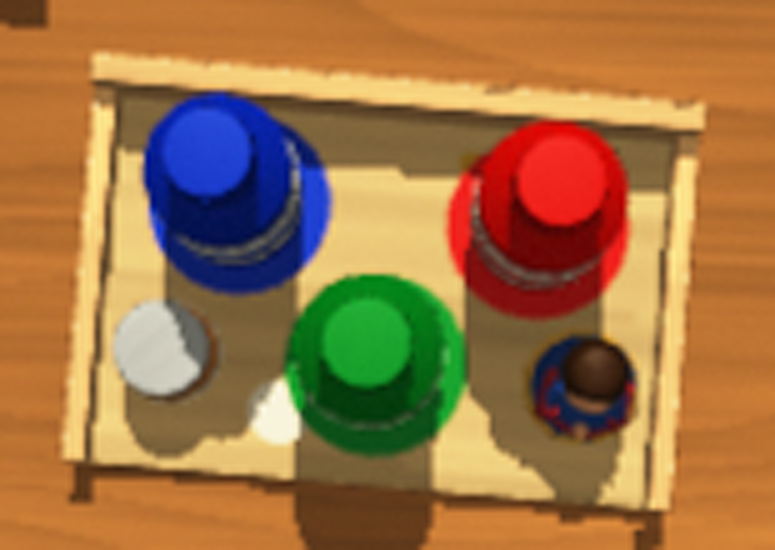

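View pics/side12.png

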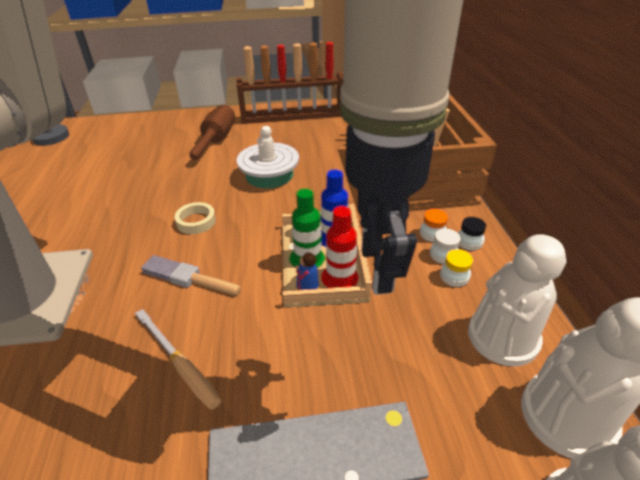

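The top view shows each bottle on its own-colour ring. Caps are at blue (207,151), red (562,181), green (366,342), each within about 2 mm of centre, and the painted figure at (583,385) is unchanged. The side view shows everything upright, the statuette on the wheel (266,145) and the board empty. Handing in.

```bash
python3 -c "
from plant import *
print(close_job(), state()['time_s'])"
```

```text
the job is handed in; nothing more can be done
the job is handed in; nothing more can be done
```

The job is done and handed in at about 51.5 s of the 147 s allowed; the interface gave no verdict.

I moved green, red and blue onto the drip board, then stood the white statuette on the wheel. After that I put each bottle back on the ring of its own colour; green and red had started on each other's rings.

**Last checks:**
- **Bottles:** all three are upright. Comparing cap positions with the measured ring centres, blue and red are about 1 mm off centre and green about 2 mm.
- **White statuette:** it stands upright, with its base inside the wheel's smallest circle.
- **Painted statuette and drip board:** the painted one looks unmoved in the top view, and the board is empty.
- **Arm and forces:** the gripper was clear of everything. The highest wrist force in the readings was about 9 N.

No check failed. The only disagreement was 1–2 mm between the arm's position readings and the camera positions.

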